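# Index the strap mitre guide to the orange mark

### The arm

A 7-joint arm with a two-finger parallel gripper is mounted at the origin on the work surface. World frame = base frame: x ahead of the robot, y to its left, z up, the work surface at z = 0. Lengths are in m, angles in degrees, forces in N, time in s.
With the tool pointing down it reaches from about 0.425 to 0.925 m from the base axis. Payload 6.8 kg.
Tool frame: the origin (TCP) lies at the very end of the fingers, on their centre line; the grasp point (between the pads) lies 19 mm behind it (manip.tcp_to_grasp is the distance from the TCP to the grasp point, in m); z points along the fingers, y is the line along which they close (so a half turn about z gives the same grasp; the last joint's range is limited). The gripper opens to 85 mm and grips with 20 to 120 N. Pads are 22 mm wide; open, the fingers measure 114 mm over their backs; the gripper's body (76 mm by 85 mm) begins 54 mm behind the grasp point. The pads swing forward as they close: fully open they stand 13 mm farther back than shut.
Start: joints at [-70.995, 27.33, 1.283, 89.118, -0.659, 63.558, -4.761], TCP at [0.287, 0.611, 0.201] pointing down, gripper open.
Joint ranges: [-169.35, 169.35], [-19.33, 120.38], [-80.79, 83.38], [13.8, 139.57], [-78.32, 258.32], [9.67, 109.79], [-169.56, 169.56]. Speed limits (degrees/s): [136.94, 136.94, 180, 180, 180, 180, 180].

### API

Orientations are given as a 3x3 rotation matrix whose columns are the frame's x, y, z axes.
In Python, from station import telemetry, capture, camera_info, order, manip gives the robot as it stands.
- The arm moves only by the tool arm_command, never from a script. Its argument "plan" is a list of rows, each a list of 3 entries, a list of its own where there are three numbers: the opening in per cent of the stroke, from 0 (shut) to 100 (fully open), then the shift along the tool's x, y, z in cm, then the turn, a rotation vector about the tool's x, y, z in degrees. In form: [[grip, [tx, ty, tz], [wx, wy, wz]], ...]. A call has 1 to 12 rows; each row shifts and turns the commanded pose from where the row before left it, along the tool's axes as they then stand; what a row does not reach is not made up. A row lasts 1/12 s, in which the tool goes at most 41.7 mm and 7.16 degrees, less where a joint would pass 70% of its speed; a pose out of reach is approached as far as the arm can. A call with a gripper value outside its range is refused whole. The fingers move at their own pace and stop on an object; the grip force is fixed at half the most. Time passes only in rows, so rows that do not move let the fingers close. It gives the time, the measured TCP pose, the force, the opening and the grip force at its end, in the units of the state.
- telemetry.sense(): the state, without advancing time (a new reading comes with each control period).
- capture(name): name is "side" or "top" or "wrist"; returns the picture (420x560x3 uint8, blue, green, red); there is no depth.
- camera_info(name): a dict with "fx", "fy", "cx", "cy" (pixels), "extrinsics" (4x4, takes a point from camera to world coordinates). Camera axes: x right, y down, z forward; pixel columns grow to the right and rows downward; lengths in m; the calibration is good to about 2 mm. A picture is of the moment at which its call begins: read the wrist's pose just before it. camera_info takes no time and is no camera call; for the wrist camera it gives the pose at the moment of the call.
- order.hand_in(): hands the job in; it is judged then, once.
The state is a dict: "t": time; "joint_pos": joint angles; "joint_vel": joint speeds; "joint_torque": joint torques, N m; "eef_pos": TCP position; "ee_rot": TCP orientation; "wrist_force": force on the tool from outside, world axes, zero at the start; "wrist_torque": the same for the moment, N m; "grip_width": finger opening in m; "gripper_force": force on a finger pad.
Only numpy, scipy, OpenCV 4.12 (cv2) and the standard library are available. Lean on these libraries where they do the work, as an engineer would, in place of code of your own. Each camera call takes 0.05 s, during which the arm holds its last target. There are 200 camera calls.

### The job

Reset the strap mitre guide to the angle marked by the orange stud: hook a fingertip under the red pull ring, lift the spring pin out of its hole, swing the guide arm one hole over so that its red nose points at the orange stud, and let the pin drop fully home in that hole. Work gently, without forcing the ring and without pinching anything, leave the things standing about where they are, and finish clear of the guide.

Things in the scene. Friction and masses are not known exactly. Their poses are not given: they have to be found in the camera images.
- mitre_guide: Fixed mitre guide; origin on its vertical pivot axis at table level. Baseboard 345 x 360 mm, 12 mm thick; green bed; 28 mm high fence beyond the pivot. Its x axis points from the start hole to the pivot, roughly away from the robot (within 17 degrees), z up. Index end is on the robot's side.
- start_hole (a point): Mouth of the middle of five 13.5 mm square holes in the dark steel index plate, an arc of 200 mm radius about the pivot, top 26 mm above the table. Holes are 15 degrees (52 mm) apart. The arm starts pinned in this one.
- guide_arm (a joint): Angle of the aluminium arm about the pivot, rad: 0 at the start hole, positive counterclockwise from above; holes at -0.524, -0.262, 0, 0.262, 0.524. The arm is 34 mm wide, top 40 mm above the table, and reaches 237 mm from the pivot towards the robot. With the pin up it swings stiffly (about 1 N at the pin) and stays where left.
- index_pin (a joint): Height of the spring pin above home, m: 0 fully home in a hole, 0.0125 when its round tip rests on the plate between holes, 0.026 at its upper stop. Spring and weight push it down with 4.7 N at home, 6.8 N at the stop. Pin 10 mm thick, in the arm 200 mm from the pivot. In a hole it has 1.7 mm play each way; it slips in by itself within about 3 mm of the middle.
- pull_ring: Red ring on the pin's top; origin at its centre, 102 mm above the table (pin home), 180 mm from the pivot. Opening 56, bar 7 mm. Its x axis points along the arm to the pivot, y across, z up. From its foot on the black pin head (20 mm wide, 73 mm up) it leans 40 degrees from upright to the pivot side: a finger put 30 mm through it, slanting 30 to 45 degrees to the pivot, lifts it by the upper rim.
- guide_nose (a point): Tip of the red pointer under the end of the arm, 237 mm from the pivot, 33 mm above the table; 14 mm short of the stud's centre when the arm is in that stud's hole.
- orange_mark (a point): Top centre of the orange stud (20 mm across, top 20 mm above the table) fixed on the baseboard 251 mm from the pivot, in line with the hole next to the start hole on one side or the other: the hole to set.
- white_mark (a point): Top centre of the white stud, like the orange one, at the neighbouring hole on the other side: not wanted.
- weight_a: Bystander: dark steel pattern weight, 52 mm wide, 50 mm high, on the baseboard's left end (green bed); origin under its centre.
- weight_b: Bystander: the same weight on the table, on the right beside the guide; origin under its centre.
- weight_c: Bystander: the same weight on the table, at the right, between the robot and the guide; origin under its centre.
- hammer: Bystander: hammer with a wooden handle, lying at the left.
- awl: Bystander: awl lying at the right, about 150 mm long.
- jar: Bystander: jar, 64 mm wide, 85 mm high, at the right; origin under its centre.
- mug: Bystander: blue mug, 76 mm wide, 90 mm high, at the left; origin under its centre.

How it is judged:
By the outcome, as a careful person would: the job done as asked, in the order asked, and still so for the second after the job is handed in, with the robot touching nothing.
It also fails if it takes over 38 s, if anything falls off the work surface, if the arm or the gripper's body presses on something with over 40 N, if the wrist force passes 120 N, or if a joint passes its speed limit or range.

## Working session

There is one attempt and no reset: what is moved stays moved. The work goes in short steps, Python scripts to look and compute and a tool call to move; the robot and the scene stay as the last step left them, time stands still between calls to the robot, and variables do not carry over. Pictures are saved under pics/ and viewed, at most 10 in all, crops included, and the job is handed in when it is done.

Besides the shell and the picture viewer there is one more tool, called in YAML: its name, and indented under it one key for each argument. arm_command: Moves the arm, as the interface text tells. Its arguments: {"type":"object","properties":{"plan":{"type":"array"}},"required":["plan"]}

```bash
mkdir -p pics; ls
python3 - <<'E'
from station import telemetry, capture, camera_info
import cv2,numpy as np
s=telemetry.sense();print(s['t'],s['eef_pos'],np.round(s['ee_rot'],3).tolist(),s['grip_width'])
ims=[capture(n) for n in('top','side')]
for n,i in zip(('top','side'),ims):
    cv2.imwrite(f'pics/{n}0.png',i)
    c=camera_info(n);print(n,c['fx'],c['cx'],c['cy'],np.round(c['extrinsics'],3).tolist())
E
```

```text
pics
0.0 [0.28711927 0.6101682  0.1998954 ] [[-0.905, 0.426, -0.001], [0.426, 0.905, -0.002], [-0.0, -0.002, -1.0]] 0.08500319070956991
top 477.60576961151037 276.9052146751362 209.35197426399077 [[-0.014, -0.995, 0.098, 0.412], [-1.0, 0.015, 0.008, 0.021], [-0.01, -0.098, -0.995, 1.437], [0.0, 0.0, 0.0, 1.0]]
side 508.64500325094474 280.22592069054264 205.77789962547433 [[0.739, -0.469, 0.484, -0.157], [-0.674, -0.507, 0.538, -0.784], [-0.007, -0.724, -0.69, 1.136], [0.0, 0.0, 0.0, 1.0]]
```

View pics/top0.png

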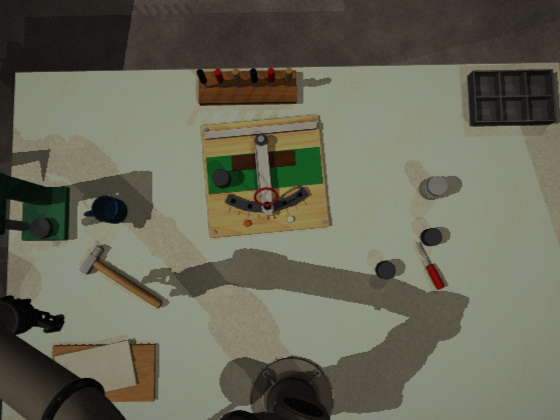

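View pics/side0.png

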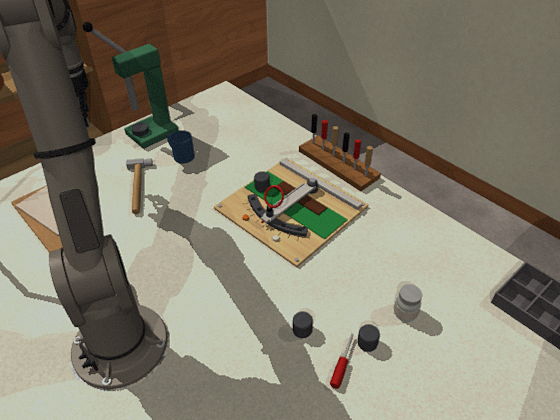

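Top view: orange stud at (248,223), so to the left (+y); white stud at (291,219); ring at (265,197); pivot at (261,140). Side view: ring at (274,197), orange stud at (245,217), white stud at (277,238). The drill press is close to the gripper. Next I measure these points.

```bash
cat > h.py <<'E'
import cv2,numpy as np
from station import camera_info
def ray(n,uv,c=None):
    c=c or camera_info(n);E=np.array(c['extrinsics'])
    d=E[:3,:3]@[(uv[0]-c['cx'])/c['fx'],(uv[1]-c['cy'])/c['fy'],1];return E[:3,3],d/np.linalg.norm(d)
def plane(n,uv,z,c=None):
    o,d=ray(n,uv,c);return o+d*(z-o[2])/d[2]
def tri(r):
    A=sum(np.eye(3)-np.outer(d,d) for o,d in r);b=sum((np.eye(3)-np.outer(d,d))@o for o,d in r);return np.linalg.solve(A,b)
def blobs(im,lo,hi,box,amin=4):
    x0,y0,x1,y1=box;h=cv2.cvtColor(im,cv2.COLOR_BGR2HSV)[y0:y1,x0:x1]
    m=cv2.inRange(h,lo,hi)
    n,l,st,ce=cv2.connectedComponentsWithStats(m)
    return [(int(s[4]),(s[:4]+[x0,y0,0,0]).tolist(),(c+[x0,y0]).round(1).tolist()) for s,c in zip(st[1:],ce[1:]) if s[4]>=amin]
E
python3 - <<'E'
from h import *
for n,ob,wb,rb in(('top',(238,214,258,232),(284,212,298,226),(245,180,285,215)),('side',(235,208,255,226),(268,230,286,246),(255,178,290,215))):
    i=cv2.imread(f'pics/{n}0.png')
    for nm,lo,hi,b in(('or',(5,130,120),(20,255,255),ob),('wh',(0,0,190),(180,60,255),wb),('red1',(0,140,60),(4,255,255),rb),('red2',(172,140,60),(180,255,255),rb)):
        r=blobs(i,lo,hi,b);print(n,nm,r)
        if nm in('or','wh'):
            for q in r: print('   ',plane(n,q[2],.018).round(4))
    h=cv2.cvtColor(i,cv2.COLOR_BGR2HSV);m=(cv2.inRange(h,(0,140,60),(4,255,255))|cv2.inRange(h,(172,140,60),(180,255,255)))
    x0,y0,x1,y1=rb;ys,xs=np.nonzero(m[y0:y1,x0:x1]);print('bbox',xs.min()+x0,xs.max()+x0,ys.min()+y0,ys.max()+y0)
    c=(xs.min()+xs.max())/2+x0,(ys.min()+ys.max())/2+y0;print(c,plane(n,c,.102).round(4))
print('pivot',plane('top',(261,140),.05),'pinhead',plane('top',(266,209),.07))
E
```

```text
top or [(10, [249, 214, 6, 2], [251.9, 214.4]), (40, [251, 217, 7, 8], [254.6, 220.8]), (51, [243, 218, 7, 10], [245.7, 222.5])]
    [0.5374 0.1077 0.018 ]
    [0.5181 0.0999 0.018 ]
    [0.5134 0.1264 0.018 ]
top wh []
top red1 [(116, [254, 188, 24, 18], [265.7, 196.7])]
top red2 []
bbox 254 277 188 205
(np.float64(265.5), np.float64(196.5)) [0.58   0.0638 0.102 ]
side or [(25, [242, 214, 7, 5], [244.8, 216.1])]
    [0.5146 0.1271 0.018 ]
side wh [(16, [273, 235, 5, 4], [275.0, 236.8])]
    [ 0.525  -0.0022  0.018 ]
side red1 [(23, [275, 185, 9, 9], [279.4, 188.6]), (22, [265, 186, 8, 12], [267.4, 190.4]), (35, [267, 198, 17, 10], [274.9, 204.3])]
side red2 [(4, [273, 186, 3, 2], [274.2, 186.2]), (6, [282, 193, 1, 6], [282.0, 195.5])]
bbox 265 283 185 207
(np.float64(274.0), np.float64(196.0)) [0.5832 0.0652 0.102 ]
pivot [0.75534866 0.07682827 0.05      ] pinhead [0.5477578  0.06382102 0.07      ]
```

arm_command:
  plan:
    - [0,[-2.67,-2.54,-0.3],[0,0,0]]
    - [0,[-2.67,-2.54,-0.3],[0,0,0]]
    - [0,[-2.67,-2.54,-0.3],[0,0,0]]
    - [0,[-2.67,-2.54,-0.3],[0,0,0]]
    - [0,[-2.67,-2.54,-0.3],[0,0,0]]
    - [0,[-2.67,-2.54,-0.3],[0,0,0]]
    - [0,[-2.67,-2.54,-0.3],[0,0,0]]
    - [0,[-2.67,-2.54,-0.3],[0,0,0]]
    - [0,[-2.67,-2.54,-0.3],[0,0,0]]
    - [0,[-2.67,-2.54,-0.3],[0,0,0]]
    - [0,[-2.67,-2.54,-0.3],[0,0,0]]
    - [0,[-2.67,-2.54,-0.3],[0,0,0]]

```text
t: 1.1
eef_pos: [0.4476, 0.1967, 0.2369]
ee_rot: [[-0.905, 0.426, -0.0], [0.426, 0.905, 0.0], [0.0, -0.0, -1.0]]
wrist_force: [0.6, -0.5, 0.7]
grip_width: 0.0
gripper_force: 0.0
```

arm_command:
  plan:
    - [0,[-2.67,-2.54,-0.3],[0,0,0]]
    - [0,[-2.67,-2.54,-0.3],[0,0,0]]
    - [0,[-2.67,-2.54,-0.3],[0,0,0]]
    - [0,[-2.67,-2.54,-0.3],[0,0,0]]
    - [0,[0,0,0],[0,0,-5.9]]
    - [0,[0,0,0],[0,0,-5.9]]
    - [0,[0,0,0],[0,0,-5.9]]
    - [0,[0,0,0],[0,0,-5.9]]
    - [0,[0,0,0],[0,0,-5.9]]
    - [0,[0,0,0],[0,-5,0]]
    - [0,[0,0,0],[0,-5,0]]
    - [0,[0,0,0],[0,-5,0]]

```text
t: 2.1
eef_pos: [0.5012, 0.0612, 0.2488]
ee_rot: [[-0.962, -0.075, 0.262], [-0.072, 0.997, 0.02], [-0.262, 0.0, -0.965]]
wrist_force: [0.1, 0.0, 0.6]
grip_width: 0.0002
gripper_force: 0.0
```

arm_command:
  plan:
    - [0,[0,0,0],[0,-5,0]]
    - [0,[0,0,0],[0,-5,0]]
    - [0,[0,0,0],[0,-5,0]]
    - [0,[0,0,0],[0,-5,0]]
    - [0,[0,0,0],[0,-5,0]]
    - [0,[0,0,0],[0,0,0]]
    - [0,[0,0,0],[0,0,0]]

```text
t: 2.68
eef_pos: [0.5011, 0.0586, 0.2486]
ee_rot: [[-0.779, -0.071, 0.623], [-0.058, 0.997, 0.041], [-0.624, -0.004, -0.781]]
wrist_force: [1.0, 0.3, -0.2]
grip_width: -0.0001
gripper_force: 0.0
```

Run:
```python
from h import *
from station import telemetry,capture
s=telemetry.sense();print(s['t'],s['eef_pos'].round(4) if hasattr(s['eef_pos'],'round') else s['eef_pos'],np.round(s['ee_rot'],3).tolist(),np.round(s['joint_pos'],1),np.round(s['wrist_force'],1))
c=camera_info('wrist');print({k:np.round(v,4).tolist() for k,v in c.items()})
cv2.imwrite('pics/w1.png',capture('wrist'))
```

```text
2.6833 [0.5011 0.0586 0.2486] [[-0.779, -0.071, 0.623], [-0.058, 0.997, 0.041], [-0.624, -0.004, -0.781]] [-22.1 -10.3   0.3 138.5  38.2  18.3  39.4] [ 1.   0.3 -0.2]
{'fx': 313.2296, 'fy': 313.2296, 'cx': 277.3012, 'cy': 211.7315, 'extrinsics': [[-0.0708, 0.5694, 0.819, 0.3363], [0.9975, 0.044, 0.0557, 0.048], [-0.0043, 0.8209, -0.571, 0.338], [0.0, 0.0, 0.0, 1.0]]}
```

View pics/w1.png

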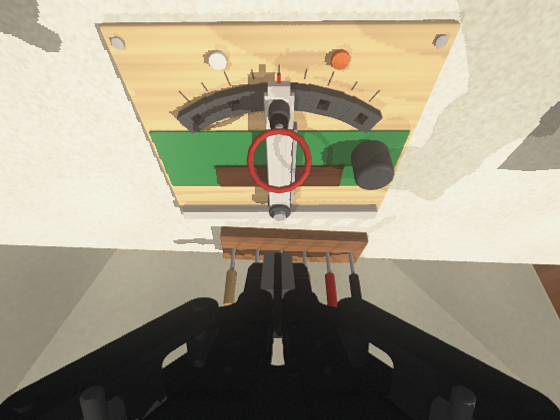

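The wrist view shows the ring centred near (279,160), the orange stud at (340,60), the white stud at (218,60) and the pivot cap at (280,212). The closed fingers sit at (280,260). I'll refine the positions from this view.

Run:
```python
from h import *
i=cv2.imread('pics/w1.png')
h=cv2.cvtColor(i,cv2.COLOR_BGR2HSV)
m=(cv2.inRange(h,(0,140,50),(4,255,255))|cv2.inRange(h,(172,140,50),(180,255,255)));m[:,:240]=0;m[:,320:]=0;m[:120]=0;m[200:]=0
n,l,st,_=cv2.connectedComponentsWithStats(m);k=1+st[1:,4].argmax();ys,xs=np.nonzero(l==k)
hull=cv2.convexHull(np.c_[xs,ys].astype(np.int32));e=cv2.fitEllipse(hull);print(st[k],e)
o=blobs(i,(5,130,120),(14,255,255),(325,45,355,75),30);w=blobs(i,(0,0,170),(180,50,255),(203,46,233,72),30);print(o,w)
O=plane('wrist',max(o)[2],.018);W=plane('wrist',max(w)[2],.018);P=plane('wrist',(280,212),.05)
print(O,W,P)
r=[ray('wrist',e[0]),ray('top',(265.5,196.5)),ray('side',(274,196))]
R=tri(r);print('ring',R,plane('wrist',e[0],.102))
M=(O+W)/2;d=O-W;yaw=np.degrees(np.arctan2(-d[0],d[1]));print('yaw',yaw,np.linalg.norm(d),'yaw ring-pivot',np.degrees(np.arctan2(*(P-R)[[1,0]])))
a=np.radians(yaw);print('pivot from studs',M[:2]+.2424*np.array([np.cos(a),np.sin(a)]))
```

```text
[ 247  128   64   65 1039] ((278.8434143066406, 160.21096801757812), (63.7750358581543, 64.45050811767578), 169.2299346923828)
[(309, [331, 49, 19, 21], [340.0, 59.1])] [(267, [209, 51, 18, 19], [217.6, 60.5])]
[0.51199199 0.1260736  0.018     ] [ 0.52287865 -0.00287813  0.018     ] [0.75303625 0.0813206  0.05      ]
ring [0.58088398 0.06483587 0.10284512] [0.58107635 0.06660286 0.102     ]
yaw 4.8257139895560455 0.12941046093371839 yaw ring-pivot 5.469778633004447
pivot from studs [0.75897606 0.08198965]
```

arm_command:
  plan:
    - [0,[0.97,0.07,2.1],[0,0,0]]
    - [0,[0.97,0.07,2.1],[0,0,0]]
    - [0,[0.97,0.07,2.1],[0,0,0]]
    - [0,[0,0,2.1],[0,0,0]]
    - [0,[0,0,0],[0,0,0]]
    - [0,[0,0,0],[0,0,0]]

```text
t: 3.23
eef_pos: [0.5249, 0.0572, 0.1967]
ee_rot: [[-0.774, -0.064, 0.63], [-0.062, 0.998, 0.025], [-0.63, -0.02, -0.776]]
wrist_force: [0.1, 0.3, -0.2]
grip_width: -0.0001
gripper_force: 0.0
```

```bash
cat >> h.py <<'E'
def st():
    from station import telemetry
    s=telemetry.sense();R=np.array(s['ee_rot']);p=np.array(s['eef_pos'])
    print('t',s['t'],'p',p.round(4),'z',R[:,2].round(3),'y',R[:,1].round(3),'F',np.round(s['wrist_force'],1),'q',np.round(s['joint_pos'],1));return p,R
E
python3 - <<'E'
from h import *
p,R=st();c=np.array([.581,.066,.102])
print('ring in tool cm',100*R.T@(c-p))
E
```

```text
t 3.2333 p [0.5249 0.0572 0.1967] z [ 0.63   0.025 -0.776] y [-0.064  0.998 -0.02 ] F [ 0.1  0.3 -0.2] q [ -0.5  -0.5 -20.  139.1  72.   11.8   5.7]
ring in tool cm [ 1.5651741   0.71200415 10.90933768]
```

arm_command:
  plan:
    - [0,[0,0,0],[0,2.5,0]]
    - [0,[0,0,0],[0,2.5,0]]
    - [0,[0.8,0.35,0.8],[0,0,0]]
    - [0,[0.8,0.35,0.8],[0,0,0]]
    - [0,[0,0,0.7],[0,0,0]]
    - [0,[0,0,0.7],[0,0,0]]
    - [0,[0,0,0],[0,0,0]]

```text
t: 3.82
eef_pos: [0.5296, 0.0629, 0.1633]
ee_rot: [[-0.804, -0.062, 0.591], [-0.065, 0.998, 0.017], [-0.591, -0.024, -0.806]]
wrist_force: [-0.6, -0.8, 0.6]
grip_width: -0.0002
gripper_force: 0.0
```

Run:
```python
from h import *
p,R=st();c=np.array([.581,.066,.102])
print('ring in tool cm',100*R.T@(c-p))
```

```text
t 3.8167 p [0.5296 0.0629 0.1633] z [ 0.591  0.017 -0.806] y [-0.062  0.998 -0.024] F [-0.6 -0.8  0.6] q [ -1.5   4.5 -20.2 138.3  78.5  13.2  -1.3]
ring in tool cm [-0.52884697  0.13784163  7.98691239]
```

arm_command:
  plan:
    - [0,[-0.45,0.12,1],[0,0,0]]
    - [0,[0,0,1.5],[0,0,0]]
    - [0,[0,0,1.5],[0,0,0]]
    - [0,[0,0,1.2],[0,0,0]]
    - [0,[0,0,0],[0,0,0]]
    - [0,[0,0,0],[0,0,0]]

```text
t: 4.32
eef_pos: [0.5633, 0.0647, 0.1241]
ee_rot: [[-0.804, -0.061, 0.591], [-0.064, 0.998, 0.016], [-0.591, -0.025, -0.807]]
wrist_force: [0.7, -0.7, -0.1]
grip_width: 0.0
gripper_force: 0.0
```

Run:
```python
from h import *
from station import capture
p,R=st();c=np.array([.581,.066,.102])
print('ring in tool cm',100*R.T@(c-p))
i=capture('wrist');cv2.imwrite('pics/w2.png',i)
```

```text
t 4.3167 p [0.5633 0.0647 0.1241] z [ 0.591  0.016 -0.807] y [-0.061  0.998 -0.025] F [ 0.7 -0.7 -0.1] q [ -0.   12.8 -21.3 136.3 103.1  15.4 -24.2]
ring in tool cm [-0.1220908   0.07977843  2.82993668]
```

View pics/w2.png

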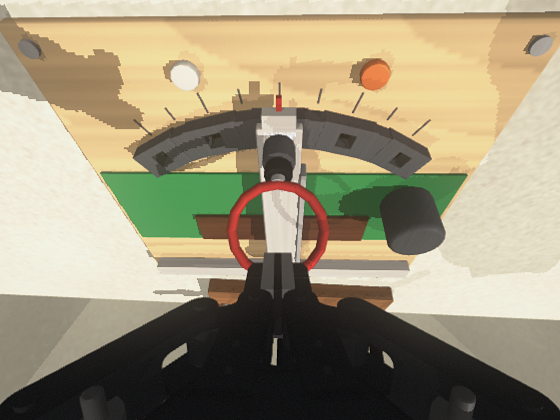

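The closed fingertip at (278,255) is laterally centred on the ring at (279,228). No contact yet. Inserting.

arm_command:
  plan:
    - [0,[-0.05,0.08,1],[0,0,0]]
    - [0,[0,0,1],[0,0,0]]
    - [0,[0,0,1],[0,0,0]]
    - [0,[0,0,1],[0,0,0]]
    - [0,[0,0,1],[0,0,0]]
    - [0,[0,0,1],[0,0,0]]
    - [0,[0,0,0],[0,0,0]]
    - [0,[0,0,0],[0,0,0]]

```text
t: 5.03
eef_pos: [0.5989, 0.0661, 0.0762]
ee_rot: [[-0.804, -0.061, 0.591], [-0.064, 0.998, 0.016], [-0.591, -0.025, -0.806]]
wrist_force: [0.1, -0.6, 0.7]
grip_width: 0.0004
gripper_force: 0.0
```

Run:
```python
from h import *
from station import capture
p,R=st();c=np.array([.581,.066,.102])
print('ring in tool cm',100*R.T@(c-p))
i=capture('side');cv2.imwrite('pics/s3.png',cv2.resize(i[130:270,190:350],None,fx=4,fy=4,interpolation=cv2.INTER_CUBIC))
```

```text
t 5.0333 p [0.5989 0.0661 0.0762] z [ 0.591  0.016 -0.806] y [-0.061  0.998 -0.025] F [ 0.1 -0.6  0.7] q [  4.5  22.5 -25.7 133.4 118.1  20.8 -36.3]
ring in tool cm [-0.08412947  0.03225766 -3.1392091 ]
```

View pics/s3.png

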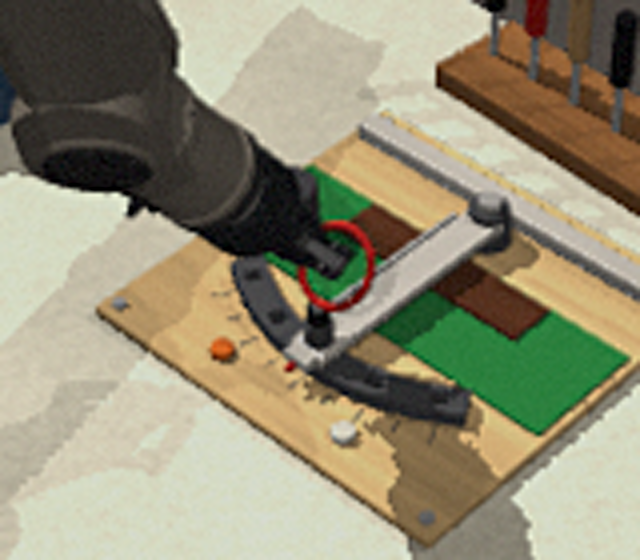

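The fingers pass through the ring, shown at (337,265) in the crop, with no contact force. I'll take up the slack perpendicular to the finger, towards the upper rim.

arm_command:
  plan:
    - [0,[-0.3,0,0],[0,0,0]]
    - [0,[-0.3,0,0],[0,0,0]]
    - [0,[-0.2,0,0],[0,0,0]]
    - [0,[0,0,0],[0,0,0]]

```text
t: 5.42
eef_pos: [0.6063, 0.067, 0.0815]
ee_rot: [[-0.803, -0.061, 0.593], [-0.064, 0.998, 0.017], [-0.592, -0.024, -0.805]]
wrist_force: [-0.9, 0.5, 0.6]
grip_width: -0.0
gripper_force: 0.0
```

arm_command:
  plan:
    - [0,[-0.2,0,0],[0,0,0]]
    - [0,[-0.2,0,0],[0,0,0]]
    - [0,[0,0,0],[0,0,0]]

```text
t: 5.67
eef_pos: [0.6091, 0.0672, 0.0831]
ee_rot: [[-0.804, -0.061, 0.592], [-0.064, 0.998, 0.017], [-0.591, -0.024, -0.806]]
wrist_force: [0.4, 0.7, 1.2]
grip_width: 0.0
gripper_force: 0.0
```

arm_command:
  plan:
    - [0,[-0.2,0,0],[0,0,0]]
    - [0,[0,0,0],[0,0,0]]

```text
t: 5.83
eef_pos: [0.6106, 0.0673, 0.0841]
ee_rot: [[-0.804, -0.061, 0.591], [-0.064, 0.998, 0.017], [-0.591, -0.024, -0.806]]
wrist_force: [0.2, -0.2, -0.6]
grip_width: -0.0001
gripper_force: 0.0
```

arm_command:
  plan:
    - [0,[-0.2,0,0],[0,0,0]]
    - [0,[0,0,0],[0,0,0]]

```text
t: 6.0
eef_pos: [0.6112, 0.0673, 0.0845]
ee_rot: [[-0.805, -0.062, 0.59], [-0.064, 0.998, 0.017], [-0.59, -0.024, -0.807]]
wrist_force: [-2.1, -0.6, -0.7]
grip_width: 0.0005
gripper_force: 0.7
```

arm_command:
  plan:
    - [0,[-0.2,0,0],[0,0,0]]
    - [0,[0,0,0],[0,0,0]]

```text
t: 6.17
eef_pos: [0.6115, 0.0674, 0.0847]
ee_rot: [[-0.806, -0.062, 0.588], [-0.064, 0.998, 0.017], [-0.588, -0.024, -0.809]]
wrist_force: [-5.2, -0.6, -3.6]
grip_width: -0.0002
gripper_force: 2.7
```

arm_command:
  plan:
    - [0,[-0.18,0,-0.24],[0,0,0]]
    - [0,[-0.18,0,-0.24],[0,0,0]]
    - [0,[-0.18,0,-0.24],[0,0,0]]
    - [0,[0,0,0],[0,0,0]]

```text
t: 6.5
eef_pos: [0.6117, 0.0674, 0.0943]
ee_rot: [[-0.806, -0.062, 0.589], [-0.064, 0.998, 0.017], [-0.589, -0.024, -0.808]]
wrist_force: [-5.6, -1.3, -5.8]
grip_width: -0.0
gripper_force: 4.0
```

arm_command:
  plan:
    - [0,[-0.18,0,-0.24],[0,0,0]]
    - [0,[-0.18,0,-0.24],[0,0,0]]
    - [0,[0,0,0],[0,0,0]]

```text
t: 6.75
eef_pos: [0.6117, 0.0675, 0.1003]
ee_rot: [[-0.806, -0.061, 0.589], [-0.064, 0.998, 0.017], [-0.588, -0.024, -0.808]]
wrist_force: [-6.6, -0.6, -6.0]
grip_width: 0.0004
gripper_force: 4.2
```

Run:
```python
from h import *
from station import capture
st()
i=capture('side');cv2.imwrite('pics/s4.png',cv2.resize(i[160:250,220:320],None,fx=6,fy=6,interpolation=cv2.INTER_CUBIC))
```

```text
t 6.75 p [0.6117 0.0675 0.1003] z [ 0.589  0.017 -0.808] y [-0.061  0.998 -0.024] F [-6.6 -0.6 -6. ] q [  0.4  19.5 -20.5 131.3 108.6  16.5 -27.2]
```

View pics/s4.png

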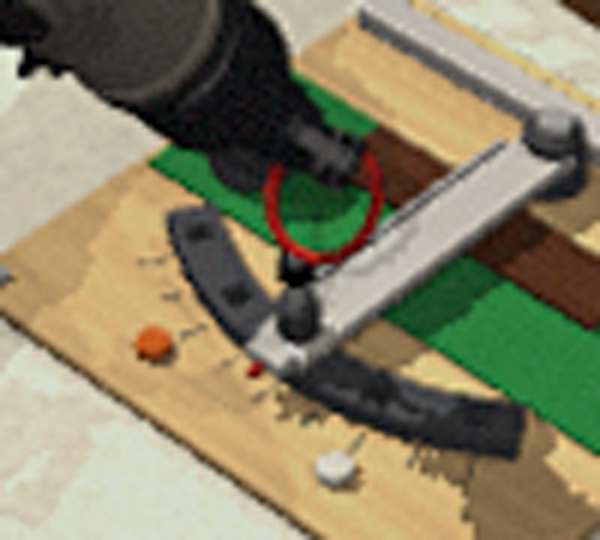

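Pin is up about 15.5 mm; force is as expected. I'll lift a little more, then begin the swing.

arm_command:
  plan:
    - [0,[-0.12,0,-0.16],[0,0,0]]
    - [0,[-0.09,0,-0.12],[0,0,0]]
    - [0,[0,0,0],[0,0,0]]
    - [0,[0,0.39,-0.01],[0.88,0.04,1.21]]
    - [0,[0,0.39,-0.01],[0.88,0.04,1.21]]
    - [0,[0,0.39,-0.01],[0.88,0.04,1.21]]
    - [0,[0,0.39,-0.01],[0.88,0.04,1.21]]
    - [0,[0,0.39,-0.01],[0.88,0.04,1.21]]
    - [0,[0,0,0],[0,0,0]]
    - [0,[0,0,0],[0,0,0]]

```text
t: 7.63
eef_pos: [0.6114, 0.0888, 0.1035]
ee_rot: [[-0.808, 0.067, 0.586], [0.041, 0.997, -0.058], [-0.588, -0.023, -0.808]]
wrist_force: [-4.8, 1.4, -6.5]
grip_width: -0.0
gripper_force: 4.0
```

Run:
```python
from h import *
from station import capture
p,R=st();d=p[:2]-[.760,.082];print('tcp azimuth',np.degrees(np.arctan2(-d[1],-d[0])),np.hypot(*d),'tool yaw',np.degrees(np.arctan2(-R[0,1],R[1,1])))
i=capture('wrist');cv2.imwrite('pics/w5.png',i)
```

```text
t 7.6333 p [0.6114 0.0888 0.1035] z [ 0.586 -0.058 -0.808] y [ 0.067  0.997 -0.023] F [-4.8  1.4 -6.5] q [ -6.7  19.8 -19.6 129.9  94.6  23.2 -24.8]
tcp azimuth -2.6139506561674315 0.14870699228588993 tool yaw -3.8347988231916177
```

View pics/w5.png

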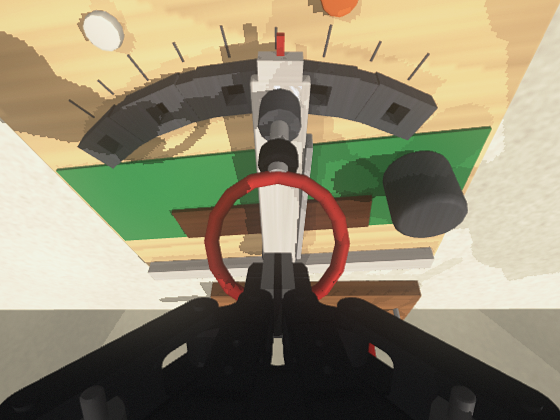

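The arm follows: the red nose at (280,42) is about half way to the orange stud at (340,3). I'll finish the swing and measure the nose.

arm_command:
  plan:
    - [0,[0,0.39,-0.01],[0.88,0.04,1.21]]
    - [0,[0,0.39,-0.01],[0.88,0.04,1.21]]
    - [0,[0,0.39,-0.01],[0.88,0.04,1.21]]
    - [0,[0,0.39,-0.01],[0.88,0.04,1.21]]
    - [0,[0,0.15,0],[0.35,0.02,0.48]]
    - [0,[0,0,0],[0,0,0]]
    - [0,[0,0,0],[0,0,0]]

```text
t: 8.27
eef_pos: [0.6136, 0.1058, 0.1036]
ee_rot: [[-0.798, 0.181, 0.575], [0.133, 0.983, -0.124], [-0.588, -0.023, -0.808]]
wrist_force: [-4.6, 2.3, -6.2]
grip_width: -0.0
gripper_force: 4.1
```

```bash
cat > m.py <<'E'
from h import *
from station import capture
p,R=st();P=np.array([.760,.082]);d=p[:2]-P;print('tcp az',np.degrees(np.arctan2(-d[1],-d[0])),np.hypot(*d),'tool yaw',np.degrees(np.arctan2(-R[0,1],R[1,1])))
c=camera_info('wrist');i=capture('wrist');h=cv2.cvtColor(i,cv2.COLOR_BGR2HSV)
def az(X):
    d=P-X[:2];return np.degrees(np.arctan2(d[1],d[0])).round(2)
b=(240,0,330,100)
for lo,hi in (((0,150,60),(4,255,255)),((170,150,60),(180,255,255))):
    for q in blobs(i,lo,hi,b,15):
        X=plane('wrist',q[2],.033,c);print('nose',q,X.round(4),az(X))
for q in blobs(i,(5,130,120),(14,255,255),(200,0,420,100),100):
    X=plane('wrist',q[2],.018,c);print('orange',q,X.round(4),az(X))
E
python3 m.py
```

```text
t 8.2667 p [0.6136 0.1058 0.1036] z [ 0.575 -0.124 -0.808] y [ 0.181  0.983 -0.023] F [-4.6  2.3 -6.2] q [-10.7  21.2 -20.6 127.6  86.   29.8 -25.5]
tcp az -9.228122936587443 0.14836571621997968 tool yaw -10.410213418182318
nose (158, [277, 33, 7, 23], [280.0, 44.2]) [0.5301 0.1215 0.033 ] -9.74
orange (336, [265, 0, 35, 13], [281.9, 5.0]) [0.5177 0.1244 0.018 ] -9.92
```

Nose azimuth −9.7° against the stud's −10.0°, about 1 mm at the pin, which is within capture range. Lowering gently.

arm_command:
  plan:
    - [0,[0,0.06,0],[0.1,0,0.15]]
    - [0,[0,0,0],[0,0,0]]
    - [0,[0.15,0,0.2],[0,0,0]]
    - [0,[0.15,0,0.2],[0,0,0]]
    - [0,[0.15,0,0.2],[0,0,0]]
    - [0,[0.15,0,0.2],[0,0,0]]
    - [0,[0,0,0],[0,0,0]]

```text
t: 8.9
eef_pos: [0.6135, 0.1058, 0.0935]
ee_rot: [[-0.797, 0.184, 0.575], [0.136, 0.983, -0.126], [-0.588, -0.023, -0.808]]
wrist_force: [-6.2, 0.3, -5.2]
grip_width: 0.0001
gripper_force: 3.8
```

arm_command:
  plan:
    - [0,[0.15,0,0.2],[0,0,0]]
    - [0,[0.15,0,0.2],[0,0,0]]
    - [0,[0.15,0,0.2],[0,0,0]]
    - [0,[0.15,0,0.2],[0,0,0]]
    - [0,[0,0,0],[0,0,0]]

```text
t: 9.32
eef_pos: [0.6141, 0.1056, 0.0842]
ee_rot: [[-0.796, 0.184, 0.576], [0.136, 0.983, -0.127], [-0.589, -0.022, -0.808]]
wrist_force: [-5.4, 1.2, -3.0]
grip_width: 0.0001
gripper_force: 3.4
```

arm_command:
  plan:
    - [0,[0.2,0,0],[0,0,0]]
    - [0,[0.2,0,0],[0,0,0]]
    - [0,[0.2,0,0],[0,0,0]]
    - [0,[0.2,0,0],[0,0,0]]
    - [0,[0,0,0],[0,0,0]]

```text
t: 9.73
eef_pos: [0.6087, 0.1058, 0.0803]
ee_rot: [[-0.795, 0.186, 0.578], [0.137, 0.982, -0.128], [-0.591, -0.023, -0.806]]
wrist_force: [0.2, -0.3, 0.6]
grip_width: 0.0
gripper_force: 0.0
```

```bash
python3 m.py
python3 - <<'E'
import cv2
from station import capture
i=capture('side');cv2.imwrite('pics/s6.png',cv2.resize(i[160:250,220:320],None,fx=6,fy=6,interpolation=cv2.INTER_CUBIC))
E
```

```text
t 9.7333 p [0.6087 0.1058 0.0803] z [ 0.578 -0.128 -0.806] y [ 0.186  0.982 -0.023] F [ 0.2 -0.3  0.6] q [-11.2  23.8 -20.8 128.9  92.7  30.9 -33.2]
tcp az -8.932325215838759 0.15313683475936518 tool yaw -10.732240030222817
nose (156, [276, 65, 8, 23], [279.9, 76.4]) [0.5298 0.1214 0.033 ] -9.72
orange (1549, [261, 0, 43, 43], [282.1, 19.6]) [0.511  0.1256 0.018 ] -9.94
```

View pics/s6.png

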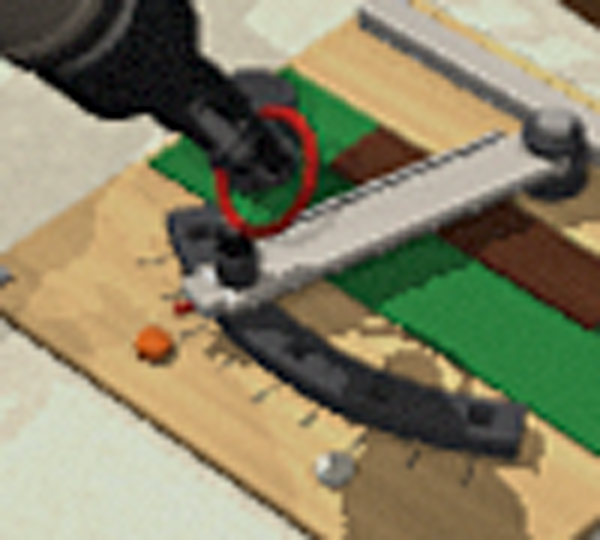

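The nose points at the stud, and the finger height at contact matched the starting home height, so the pin has dropped home. Withdrawing along the finger.

arm_command:
  plan:
    - [0,[0.3,0,0],[0,0,0]]
    - [0,[0,0,-0.7],[0,0,0]]
    - [0,[0,0,-1],[0,0,0]]
    - [0,[0,0,-1],[0,0,0]]
    - [0,[0,0,-1],[0,0,0]]
    - [0,[0,0,-1],[0,0,0]]
    - [0,[0,0,0],[0,0,0]]

```text
t: 10.42
eef_pos: [0.5785, 0.113, 0.1177]
ee_rot: [[-0.795, 0.185, 0.578], [0.136, 0.983, -0.127], [-0.592, -0.022, -0.806]]
wrist_force: [-1.0, -0.3, 0.2]
grip_width: 0.0001
gripper_force: 0.0
```

arm_command:
  plan:
    - [0,[0,0,-1],[0,0,0]]
    - [0,[0,0,-1.5],[0,0,0]]
    - [0,[0,0,-1.5],[0,0,0]]
    - [0,[0,0,-1.5],[0,0,0]]
    - [0,[-1,0,-1.5],[0,0,0]]
    - [0,[-1,0,-1.5],[0,0,0]]
    - [0,[0,0,0],[0,0,0]]
    - [0,[0,0,0],[0,0,0]]

```text
t: 11.08
eef_pos: [0.5463, 0.1204, 0.1974]
ee_rot: [[-0.794, 0.187, 0.578], [0.138, 0.982, -0.128], [-0.592, -0.022, -0.806]]
wrist_force: [0.3, 0.4, -0.6]
grip_width: -0.0002
gripper_force: 0.0
```

```bash
python3 m.py
python3 - <<'E'
from h import *
from station import capture
c=camera_info('wrist');i=capture('wrist');cv2.imwrite('pics/w7.png',i)
h=cv2.cvtColor(i,cv2.COLOR_BGR2HSV)
E
```

```text
t 11.0833 p [0.5463 0.1204 0.1974] z [ 0.578 -0.128 -0.806] y [ 0.187  0.982 -0.022] F [ 0.3  0.4 -0.6] q [-11.1   6.5 -25.6 130.   61.3  33.7  -6. ]
tcp az -10.195489221419672 0.21715307905843012 tool yaw -10.75401496239459
nose (47, [277, 68, 4, 13], [278.5, 74.6]) [0.5304 0.1214 0.033 ] -9.73
orange (487, [268, 29, 24, 27], [279.6, 42.2]) [0.5103 0.1258 0.018 ] -9.95
```

View pics/w7.png

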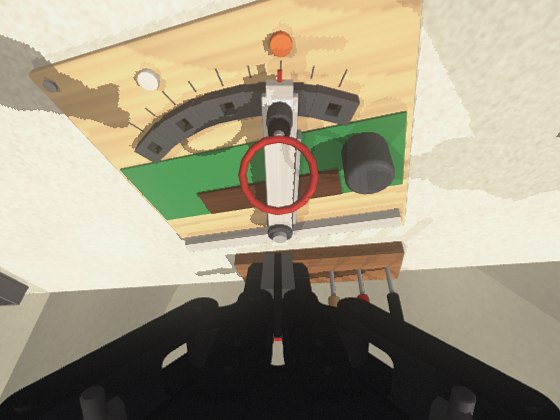

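The nose at (279,75) lines up with the orange stud at (280,43), and the ring at (279,175) is free. I'll check the ring height to confirm the pin is home, then hand in.

Run:
```python
from h import *
from station import order
i=cv2.imread('pics/w7.png');h=cv2.cvtColor(i,cv2.COLOR_BGR2HSV)
m=cv2.inRange(h,(0,140,50),(4,255,255))|cv2.inRange(h,(172,140,50),(180,255,255));m[:120]=0;m[225:]=0
n,l,s,_=cv2.connectedComponentsWithStats(m);k=1+s[1:,4].argmax();ys,xs=np.nonzero(l==k)
e=cv2.fitEllipse(cv2.convexHull(np.c_[xs,ys].astype(np.int32)))
d=[np.hypot(*(plane('wrist',e[0],z)[:2]-[.76,.082])) for z in (.102,.1145)];print(e,d)
if abs(d[0]-.18)<abs(d[1]-.18): print(order.hand_in())
```

```text
((278.1449890136719, 174.64454650878906), (78.61656951904297, 79.03580474853516), 58.56062316894531) [np.float64(0.1826525601102552), np.float64(0.19557439075412292)]
the job is handed in; nothing more can be done
None
```

The guide arm is reset to the hole at the orange stud and the job is handed in. In the last wrist view the nose lines up with the stud, the ring height shows the pin fully home, and the gripper is clear of the guide; it took about 11 s of the 38 s allowed.

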